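# Stack two boards to dry with spacers

### The arm

A 6-joint arm with a two-finger parallel gripper is mounted at the origin on the work surface; the furniture and walls round the work are solid. World frame = base frame: x ahead of the robot, y to its left, z up, the work surface at z = 0. Lengths are in m, angles in rad, forces in N, time in s.
With the tool pointing down it reaches from about 0.3 to 0.775 m from the base axis. Payload 14.6 kg.
Tool frame: the origin (TCP) lies midway between the tips of the shut fingers; the grasp point (between the pads) lies 19 mm behind it; z points along the fingers, y is the line along which they close (so a half turn about z gives the same grasp; the last joint's range is limited). The gripper opens to 94 mm and grips with 3 to 60 N. Pads are 16 mm wide; open, the fingers measure 119 mm over their backs; the gripper's body (75 mm by 177 mm) begins 78 mm behind the grasp point.
Start: joints at [1.058, 0.3, 1.521, -0, 1.321, -0.067], TCP at [0.237, 0.496, 0.205] pointing down, gripper open.
Joint ranges: [-3.03, 3.03], [-0.79, 2.21], [0.23, 2.52], [-1.04, 4.18], [0, 3.07], [-2.55, 2.55]. Speed limits (rad/s): [2.22, 2.22, 2.57, 3.14, 3.14, 3.14].

### API

Orientations are given as a unit quaternion [x, y, z, w].
In Python, from bench import sense, snapshot, job_done gives the robot as it stands.
- The arm moves only by the tool play_rows, never from a script. Its argument "moves" is a list of rows, each an object of numbers: "tx", "ty", "tz": the shift along the tool's x, y, z scaled (see below); "wx", "wy", "wz": the turn, a rotation vector about the tool's x, y, z scaled (see below). In form: [{"tx": .., "ty": .., "tz": .., "wx": .., "wy": .., "wz": ..}, ...]. A call has exactly 8 rows; each row is the pose to reach, as a shift and turn from the pose commanded when the call began, along the tool's axes at that moment; what a row does not reach only later rows make up. The controller multiplies each number of a shift by 1 m and each number of a turn by 60 degrees. A row lasts 1/10 s, in which the tool goes at most 50 mm and 8.59 degrees, less where a joint would pass 70% of its speed; a pose out of reach is approached as far as the arm can. A call with a number of a shift or a turn outside -1 to 1 is refused whole. A call with a gripper value outside its range is refused whole. "fingers" is the opening, from 0 (shut) to 1 (fully open), set as the call begins (left out, the last holds). The fingers move at their own pace and stop on an object; the grip force is fixed at half the most. Time passes only in rows, so rows that repeat a pose let the fingers close, or fill a call up. It gives the time, the measured TCP pose, the force, the opening and the grip force at its end, in the units of the state.
- sense(): the state, without advancing time (a new reading comes with each control period).
- snapshot(name): name is "scene" or "top"; returns a dict with "image" (384x512x3 uint8, red, green, blue), "fx", "fy", "cx", "cy" (pixels), "view" (4x4, takes a point from world to camera coordinates). Camera axes: x right, y down, z forward; pixel columns grow to the right and rows downward; lengths in m; the calibration is good to about 2 mm. A picture is of the moment at which its call begins. There is no depth.
- job_done(): hands the job in; it is judged then, once.
The state is a dict: "t": time; "joint_positions": joint angles; "dq": joint speeds; "joint_efforts": joint torques, N m; "tool_pos": TCP position; "ee_rot": TCP orientation; "ft_force": force on the tool from outside, world axes, zero at the start; "ft_torque": the same for the moment, N m; "opening": finger opening in m; "finger_force": force on a finger pad.
Only numpy, scipy, OpenCV 4.12 (cv2) and the standard library are available. Lean on these libraries where they do the work, as an engineer would, in place of code of your own. Each camera call takes 0.05 s, during which the arm holds its last target. There are 200 camera calls.

### The job

Stack the freshly treated boards on the drying stand: lay the long board along the stand, centred across both bearers, then lay the two spacers crosswise on it, the broad one directly above the broad bearer and the narrow one directly above the narrow bearer. Finally lay the short board on the spacers, centred above the long board and parallel to it. Leave the mug and the wedge where they are.

Things in the scene. Friction and masses are not known exactly. Their poses are not given: they have to be found in the camera images.
- drying_stand: fixed drying stand on the bench: a plywood base 120 (x) x 240 (y) x 12 mm with two wooden bearers on it. Each bearer is 120 mm long along the stand's x, and 20 mm high, so its top lies 32 mm above the bench. The broad bearer (45 mm wide) is centred at y = -65 mm, the narrow one (20 mm wide) at y = +65 mm. Origin: centre of the underside; z up, y along the stand; boards lie along its y
- long_board: long pale pine board, 70 (x) x 300 (y) x 35 (z) mm, about 0.33 kg, loose, flat on the bench. Origin: centre of the underside, y along its length, z up. Either end may point either way
- short_board: short dark hardwood board, 70 (x) x 180 (y) x 30 (z) mm, about 0.2 kg, loose, flat on the bench. Origin: centre of the underside, y along its length, z up
- broad_spacer: broad wooden spacer, 45 (x) x 120 (y) x 20 (z) mm, 0.07 kg, loose. Origin: centre of the underside, y along its length, z up
- narrow_spacer: narrow wooden spacer stick, 20 (x) x 120 (y) x 20 (z) mm, 0.035 kg, loose. Origin: centre of the underside, y along its length, z up
- mug: grey mug, 80 mm across with a handle, 94 mm high, loose, standing on the bench; a bystander. Origin: centre of its underside
- wedge: pale wooden wedge, 40 x 120 x 30 mm, loose; a bystander. Origin: centre of its underside
Things that resemble listed ones, but are neither listed nor needed, are in the scene too. Of the things that look like the broad_spacer, the larger one is meant.

How it is judged:
By the outcome, as a careful person would: the job done as asked, in the order asked, and still so for the second after the job is handed in, with the robot touching nothing.
It also fails if it takes over 115 s, if anything falls off the work surface, if the arm or the gripper's body presses on something with over 40 N, if the wrist force passes 120 N, or if a joint passes its speed limit or range.

## Working session

There is one attempt and no reset: what is moved stays moved. The work goes in short steps, Python scripts to look and compute and a tool call to move; the robot and the scene stay as the last step left them, time stands still between calls to the robot, and variables do not carry over. Pictures are saved under pics/ and viewed, at most 14 in all, crops included, and the job is handed in when it is done.

Besides the shell and the picture viewer there is one more tool, called as name([rows], argument=value, ...), one row to a line, values as JSON. play_rows: Moves the arm, as the interface text tells. Its arguments: {"type":"object","properties":{"moves":{"type":"array"},"fingers":{"type":"number"}},"required":["moves"]}

```bash
mkdir -p pics; python3 - <<'E'
from bench import sense, snapshot
import cv2, numpy as np, pickle
s=sense(); print({k:np.round(v,3).tolist() for k,v in s.items()})
for n in("scene","top"):
    d=snapshot(n); pickle.dump(d,open(n+"0.pkl","wb"))
    cv2.imwrite(f"pics/{n}0.png",cv2.resize(d["image"][:,:,::-1],(800,600),interpolation=cv2.INTER_CUBIC))
    print(n,d["fx"],d["fy"],d["cx"],d["cy"]);print(np.round(d["view"],3))
E
```

```text
{'t': 0.0, 'joint_positions': [1.058, 0.3, 1.522, -0.0, 1.321, -0.067], 'dq': [-0.001, 0.001, 0.001, -0.001, 0.001, -0.001], 'joint_efforts': [-0.001, -53.182, -35.273, 0.071, 0.025, -0.0], 'tool_pos': [0.237, 0.496, 0.205], 'ee_rot': [0.221, 0.975, -0.001, -0.0], 'ft_force': [-0.621, -0.058, 0.453], 'ft_torque': [0.02, 0.028, 0.027], 'finger_force': 0.0, 'opening': 0.094}
scene 361.256678898262 361.256678898262 250.26663171714497 190.7432639724229
[[ 0.689 -0.724 -0.014 -0.327]
 [-0.499 -0.461 -0.734  0.197]
 [ 0.525  0.513 -0.679  0.846]
 [ 0.     0.     0.     1.   ]]
top 399.27306918703 399.27306918703 257.5779636053598 189.86027398128013
[[-0.028 -1.     0.015 -0.074]
 [-0.991  0.026 -0.128  0.399]
 [ 0.128 -0.018 -0.992  1.236]
 [ 0.     0.     0.     1.   ]]
```

View pics/scene0.png

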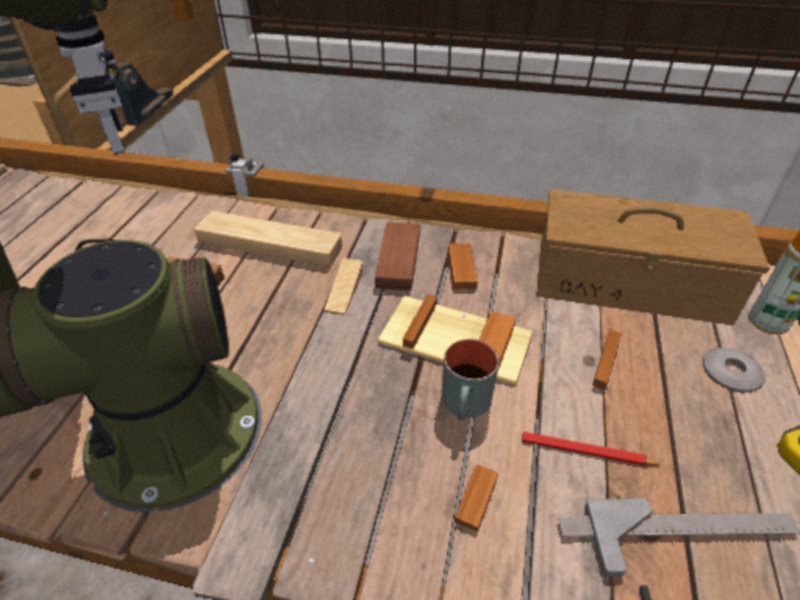

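View pics/top0.png

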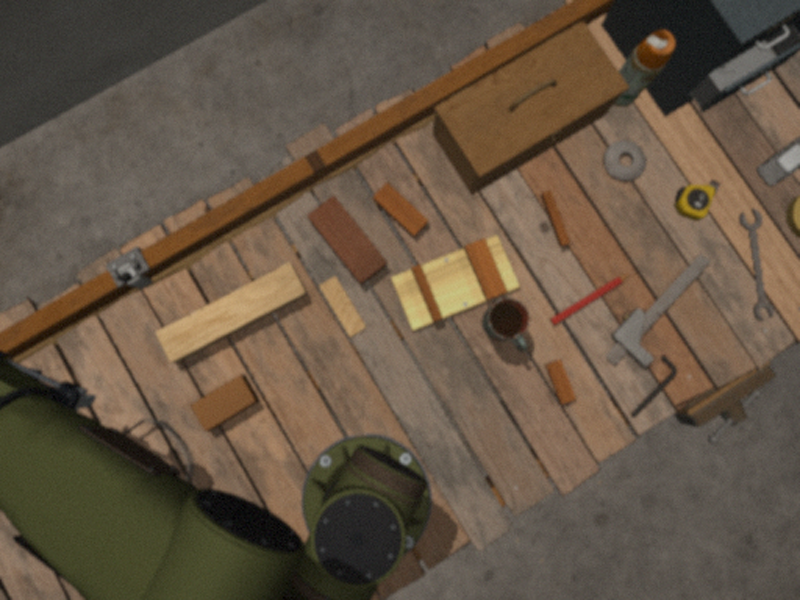

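Top view (800x600) shows the long board at (232,312), the dark short board at (347,238) and the stand at (455,282), with its narrow bearer at (427,292) and broad bearer at (487,268). The mug at (508,318) is close to the stand's broad end.
- **Could be the broad spacer:** (400,209), (560,382), (224,402). The larger listed size is meant, so I'll measure them.
- **Could be the narrow spacer:** (556,218), or the thin piece at (498,490).
- **Wedge:** pale, at (342,306).

```bash
cat > h.py <<'E'
import cv2, numpy as np, pickle
K=800/512
def P(d): return np.array([[d["fx"],0,d["cx"]],[0,d["fy"],d["cy"]],[0,0,1]])@np.array(d["view"])[:3]
def cast(d,uv,z):
    uv=np.atleast_2d(uv).astype(float); V=np.array(d["view"]); R,t=V[:3,:3],V[:3,3]
    r=np.c_[(uv[:,0]-d["cx"])/d["fx"],(uv[:,1]-d["cy"])/d["fy"],np.ones(len(uv))]@R; c=-R.T@t
    return c+r*((z-c[2])/r[:,2])[:,None]
def proj(d,p):
    q=P(d)@np.r_[p,1]; return q[:2]/q[2]
def seg(d,seed,thr,rad=75):
    """component of like colour round a seed (800x600 pixels), 4x upsampled"""
    im=cv2.resize(d["image"],None,fx=4,fy=4,interpolation=cv2.INTER_CUBIC)
    lab=cv2.GaussianBlur(cv2.cvtColor(im,cv2.COLOR_RGB2LAB),(0,0),2).astype(float)
    s=np.array(seed)/K*4; x,y=s.astype(int)
    m0=np.median(lab[y-8:y+9,x-8:x+9].reshape(-1,3),0)
    D=(lab-m0)*[.6,1,1]; m=(np.linalg.norm(D,axis=2)<thr).astype(np.uint8)
    b=np.zeros_like(m); cv2.circle(b,(x,y),int(rad/K*4),1,-1); m&=b
    m=cv2.morphologyEx(m,cv2.MORPH_OPEN,np.ones((9,9))); m=cv2.morphologyEx(m,cv2.MORPH_CLOSE,np.ones((9,9)))
    n,l=cv2.connectedComponents(m); m=(l==l[y,x]).astype(np.uint8)
    c=max(cv2.findContours(m,cv2.RETR_EXTERNAL,cv2.CHAIN_APPROX_NONE)[0],key=cv2.contourArea)
    return (c[:,0].astype(float)+.5)/4-.5
def rect(d,c,z):
    p=cast(d,c,z)[:,:2].astype(np.float32)*1000
    (cx,cy),(w,h),a=cv2.minAreaRect(p)
    if w>h: w,h,a=h,w,a-90    # a: direction of the short side; long side = a+90
    return np.round([cx,cy,w,h,(a+90)%180],1)
E
cat > m.py <<'E'
from h import *
d=pickle.load(open("top0.pkl","rb")); e=pickle.load(open("scene0.pkl","rb"))
T={"long":((232,312),35,90),"short":((347,238),30,65),"A":((400,209),20,45),"B":((560,382),20,45),"C":((224,402),20,45),"narrow":((556,218),20,45),"wedge":((342,306),20,45),"bN":((427,292),32,50),"bB":((487,268),32,50)}
o=d["image"].copy(); o=cv2.resize(o,(2048,1536))
for k,(s,z,r) in T.items():
  for thr in(14,20,27):
    try: c=seg(d,s,thr,r); print(k,thr,rect(d,c,z/1000))
    except Exception as x: print(k,thr,"x",x)
    if thr==20: cv2.polylines(o,[((c+.5)*4).astype(int)],True,(0,0,255),3)
cv2.imwrite("pics/seg0.png",cv2.resize(o[400:1150,400:1700][:,:,::-1],(800,461)))
E
python3 m.py
```

```text
long 14 [375.8 261.9  67.8 295.  116.5]
long 20 [376.2 262.   70.5 298.2 116.4]
long 27 [412.4 279.7 153.1 302.2 116.4]
short 14 [519.5  28.2  77.1 183.9  36.4]
short 20 [545.3  13.  213.1 255.7  58.9]
short 27 [528.8  26.7 257.5 263.1  88.5]
A 14 [583.4 -83.9  45.6 120.   44.6]
A 20 [583.7 -84.2  51.5 126.9  44.5]
A 27 [582.1 -83.9 185.1 188.9 148.5]
B 14 [ 218.4 -397.    32.8   87.4   19.3]
B 20 [ 216.3 -396.    41.4   95.7   19.1]
B 27 [ 215.6 -379.3  151.5  177.    14.9]
C 14 [197.5 282.3  69.4 124.7 122.1]
C 20 [202.6 280.5 167.7 172.3 138.6]
C 27 [198.3 276.7 174.8 176.   90. ]
narrow 14 [ 557.2 -407.9   36.1  128.3   23. ]
narrow 20 [ 570.9 -439.6  117.3  187.3   23.5]
narrow 27 [ 563.3 -431.8  136.2  186.    11.9]
wedge 14 [382.7  38.4  39.7 123.1  30. ]
wedge 20 [382.8  37.5  43.6 126.3  30.2]
wedge 27 [360.2  40.5 143.3 155.   52.8]
bN 14 [ 404.7 -131.5   19.4  119.9   21. ]
bN 20 [ 405.2 -130.5   21.5  124.9   19.5]
bN 27 [ 403.3 -121.2  177.7  202.8   17.5]
bB 14 [ 450.7 -252.2   45.4  119.4   19.6]
bB 20 [ 451.  -250.9   50.5  123.3   19. ]
bB 27 [ 457.  -274.3  144.   201.1    7. ]
```

View pics/seg0.png

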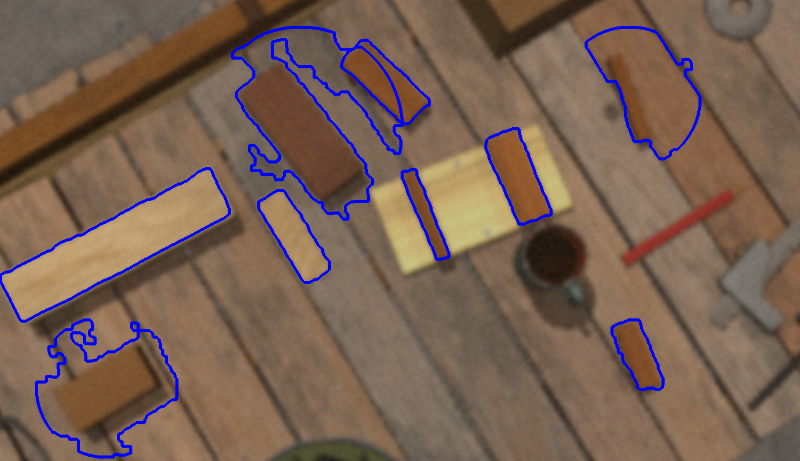

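The overlay shows clean outlines for the long board, wedge, both bearers and A, while the short board, narrow spacer and C leaked. A is 45x120, the listed spacer. B is about 36x90, the smaller look-alike, and C is about 70x124 and fits nothing listed. Next I'll get tighter outlines in both views and triangulate the heights.

```bash
cat > tri.py <<'E'
from h import *
d=pickle.load(open("top0.pkl","rb")); e=pickle.load(open("scene0.pkl","rb"))
T={"long":((232,312),(265,232),35,90,(17,17)),"short":((347,238),(399,245),30,65,(10,9)),"A":((400,209),(463,264),20,45,(14,14)),"narrow":((556,218),(608,358),20,42,(9,12)),
"bN":((427,292),(422,318),32,50,(14,12)),"bB":((487,268),(497,332),32,50,(14,12)),"wedge":((342,306),(345,283),30,45,(14,14))}
for k,(s,s2,z,r,t) in T.items():
  q=[]
  for D,sd,th in((d,s,t[0]),(e,s2,t[1])):
    c=seg(D,sd,th,r); q.append(cv2.approxPolyN(c.astype(np.float32).reshape(-1,1,2),4)[0].astype(float).reshape(-1,2))
    print(k,rect(D,c,z/1000),end=" ")
  A,B=cast(d,q[0],z/1000),cast(e,q[1],z/1000)
  j=[np.argmin(np.linalg.norm(B-a,axis=1)) for a in A]
  X=cv2.triangulatePoints(P(d),P(e),q[0].T,q[1][j].T); X=(X[:3]/X[3]).T*1000
  print("z",np.round(X[:,2]),"c",np.round(X.mean(0)))
def t2(n,a,b):
  X=cv2.triangulatePoints(P(d),P(e),np.array(a,float)[:,None]/K,np.array(b,float)[:,None]/K); print(n,np.round(X[:3,0]/X[3]*1000))
t2("box top left-back",(435,113),(547,194)); 
t2("box base near-left",(480,188),(540,295))
t2("mug rim centre",(508,318),(471,362))
for u in((443,142),(480,188)): print("box base cast",np.round(cast(d,np.array(u)/K,0)*1000))
for n,D,x0,y0 in(("a",d,300,130),("b",e,340,200)):
  im=cv2.resize(D["image"],(800,600),interpolation=cv2.INTER_CUBIC)[y0:y0+200,x0:x0+290]
  cv2.imwrite(f"pics/c{n}.png",cv2.resize(im[:,:,::-1],None,fx=2,fy=2,interpolation=cv2.INTER_CUBIC))
cv2.imwrite("pics/cab.png",cv2.vconcat([cv2.resize(cv2.imread(f"pics/c{n}.png"),(435,300)) for n in "ab"]))
E
python3 tri.py
```

```text
long [376.  261.8  69.1 296.8 116.5] long [380.1 263.3  71.2 298.  116.1] z [36. 38. 40. 38.] c [377. 260.  38.]
short [520.7  28.5  72.6 178.1  36.7] short [524.8  28.8  68.1 175.3  36.7] z [34. 35. 30. 31.] c [521.  27.  32.]
A [583.4 -83.9  45.6 120.   44.6] A [586.7 -83.2  43.3 116.5  44.5] z [24. 25. 20. 21.] c [583. -84.  23.]
narrow [ 556.8 -408.5   20.1  119.2   16.4] narrow [ 559.8 -406.    20.1  117.9   17.1] z [27. 24. 22. 22.] c [ 556. -407.   24.]
bN [ 404.7 -131.5   19.4  119.9   21. ] bN [ 408.4 -131.5   16.4  115.    20.7] z [42. 30. 30. 35.] c [ 405. -132.   34.]
bB [ 450.7 -252.2   45.4  119.4   19.6] bB [ 466.2 -248.1   42.1   90.2   19.9] z [59. 37. 31. 33.] c [ 455. -257.   40.]
wedge [381.6  37.7  39.4 122.1  30. ] wedge [377.4  30.4  39.1 144.7  33.8] z [ 8. 10. 33. 34.] c [383.  38.  21.]
box top left-back [ 739. -156.  132.]
box base near-left [ 620. -249.   14.]
mug rim centre [ 343. -285.   88.]
box base cast [[ 731. -181.    0.]]
box base cast [[ 628. -255.    0.]]
```

View pics/cab.png

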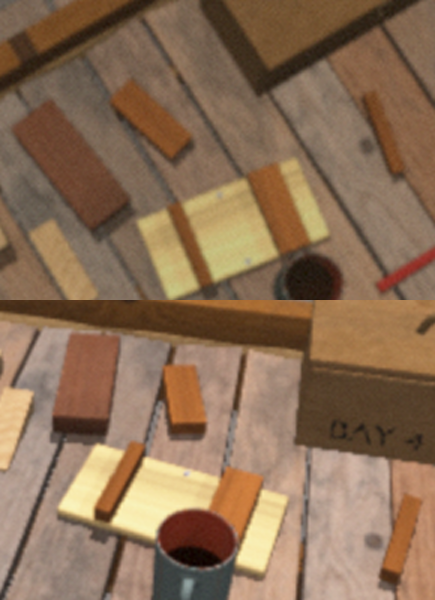

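The crop confirms A (crop top ~(150,120)) is the 45x120 spacer and the stick at crop (383,133) is 20x120. Measured heights come out about 2–4 mm above the listed ones, which is within calibration. Mug and toolbox clearances are fine. Next I'll refine the stand pose and write the move calculator.

```bash
cat > go.py <<'E'
# usage: go.py x y z(mm TCP) closing_deg -> shift (m) and turn (units of 60 deg) from the present pose
import sys, numpy as np
from scipy.spatial.transform import Rotation as R
from bench import sense
s=sense(); p=np.array(s["tool_pos"]); r=R.from_quat(s["ee_rot"])
yt=r.as_matrix()[:,1]; print("t %.1f"%s["t"],"pos",np.round(p*1000,1),"closing %.1f"%np.degrees(np.arctan2(yt[1],yt[0])),"open %.4f F %.1f"%(s["opening"],s["finger_force"]),"ft",np.round(s["ft_force"],1))
if len(sys.argv)>4:
    x,y,z,c=map(float,sys.argv[1:5]); a=np.radians(c)
    Y=np.array([np.cos(a),np.sin(a),0]); Z=np.array([0,0,-1.]); G=R.from_matrix(np.c_[np.cross(Y,Z),Y,Z])
    print("t",np.round(r.inv().apply(np.array([x,y,z])/1000-p),4),"w",np.round((r.inv()*G).as_rotvec(degrees=True)/60,4))
E
cat > stand.py <<'E'
from h import *
for n,zz in(("top0",12),("scene0",12)):
    d=pickle.load(open(n+".pkl","rb")); im=cv2.resize(d["image"],None,fx=4,fy=4,interpolation=cv2.INTER_CUBIC)
    lab=cv2.cvtColor(im,cv2.COLOR_RGB2LAB).astype(int); c=proj(d,[.428,-.191,.012])*4
    m=((lab[:,:,2]>160)&(lab[:,:,0]>150)).astype(np.uint8); b=np.zeros_like(m); cv2.circle(b,tuple(c.astype(int)),250,1,-1); m=cv2.morphologyEx(m&b,cv2.MORPH_OPEN,np.ones((15,15)))
    pts=np.argwhere(m)[:,::-1]/4; h=cv2.convexHull(pts.astype(np.float32))[:,0]
    print(n,rect(d,h,zz/1000))
E
python3 stand.py; python3 go.py 377 261.5 150 26.4
```

```text
top0 [ 426.  -194.   113.   233.1  110.5]
scene0 [ 461.6 -183.3   65.5  234.9  115.9]
t 0.1 pos [237.  496.  204.9] closing 64.5 open 0.0937 F 0.0 ft [ 0.6 -0.  -0.1]
t [-0.2274 -0.1512  0.0551] w [-1.000e-03  2.000e-04  6.343e-01]
```

play_rows([
  {"tx": -0.035,"ty": -0.023,"tz": 0.01,"wz": 0.1},
  {"tx": -0.075,"ty": -0.05,"tz": 0.02,"wz": 0.22},
  {"tx": -0.115,"ty": -0.076,"tz": 0.03,"wz": 0.34},
  {"tx": -0.155,"ty": -0.103,"tz": 0.04,"wz": 0.46},
  {"tx": -0.195,"ty": -0.13,"tz": 0.05,"wz": 0.58},
  {"tx": -0.2275,"ty": -0.151,"tz": 0.055,"wz": 0.634},
  {"tx": -0.2275,"ty": -0.151,"tz": 0.055,"wz": 0.634},
  {"tx": -0.2275,"ty": -0.151,"tz": 0.055,"wz": 0.634},
], fingers=1)

```text
schema error: expected keys tx, ty, tz, wx, wy, wz
```

```bash
python3 go.py 377 261.5 5 26.4
```

```text
t 0.1 pos [237.  496.  204.9] closing 64.5 open 0.0937 F 0.0 ft [ 0.6 -0.  -0.1]
t [-0.2274 -0.1511  0.2001] w [-1.000e-03  2.000e-04  6.343e-01]
```

play_rows([
  {"tx": -0.035,"ty": -0.023,"tz": 0.01,"wx": 0,"wy": 0,"wz": 0.1},
  {"tx": -0.075,"ty": -0.05,"tz": 0.02,"wx": 0,"wy": 0,"wz": 0.22},
  {"tx": -0.115,"ty": -0.076,"tz": 0.03,"wx": 0,"wy": 0,"wz": 0.34},
  {"tx": -0.155,"ty": -0.103,"tz": 0.04,"wx": 0,"wy": 0,"wz": 0.46},
  {"tx": -0.195,"ty": -0.13,"tz": 0.05,"wx": 0,"wy": 0,"wz": 0.58},
  {"tx": -0.2275,"ty": -0.151,"tz": 0.055,"wx": 0,"wy": 0,"wz": 0.634},
  {"tx": -0.2275,"ty": -0.151,"tz": 0.055,"wx": 0,"wy": 0,"wz": 0.634},
  {"tx": -0.2275,"ty": -0.151,"tz": 0.055,"wx": 0,"wy": 0,"wz": 0.634},
], fingers=1)

```text
t: 0.9
tool_pos: [0.3775, 0.2615, 0.1503]
ee_rot: [0.527, 0.85, -0.0, -0.0]
ft_force: [0.2, 1.1, 0.4]
opening: 0.0937
finger_force: 0.0
```

```bash
python3 go.py 377 261.5 6 26.4;  python3 - <<'E'
from h import *
from bench import snapshot
d=snapshot("top"); e=snapshot("scene")
for D in(d,e): print(np.round(proj(D,[.377,.2615,.150])*K))
a=cv2.resize(d["image"],(800,600))[180:430,100:400]; b=cv2.resize(e["image"],(800,600))[60:310,120:420]
cv2.imwrite("pics/g1.png",cv2.hconcat([a,b])[:,:,::-1])
E
```

```text
t 0.9 pos [377.5 261.5 150.3] closing 26.3 open 0.0937 F 0.0 ft [0.2 1.1 0.4]
t [ 0.0002 -0.0004  0.1443] w [-0.0004 -0.0001 -0.0009]
[213. 304.]
[256. 182.]
```

View pics/g1.png

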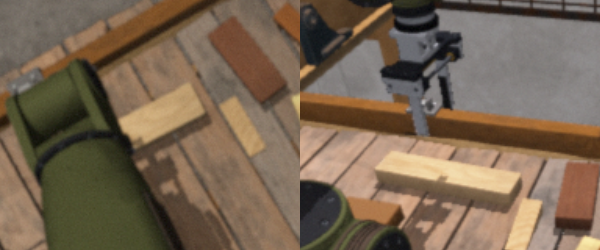

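The gripper sits over the long board: fingertips are at scene crop (425,130), board at (450,178). Going down.

play_rows([
  {"tx": 0,"ty": 0,"tz": 0.03,"wx": 0,"wy": 0,"wz": 0},
  {"tx": 0,"ty": 0,"tz": 0.06,"wx": 0,"wy": 0,"wz": 0},
  {"tx": 0,"ty": 0,"tz": 0.09,"wx": 0,"wy": 0,"wz": 0},
  {"tx": 0,"ty": 0,"tz": 0.115,"wx": 0,"wy": 0,"wz": 0},
  {"tx": 0,"ty": 0,"tz": 0.135,"wx": 0,"wy": 0,"wz": 0},
  {"tx": 0,"ty": 0,"tz": 0.144,"wx": 0,"wy": 0,"wz": 0},
  {"tx": 0,"ty": 0,"tz": 0.144,"wx": 0,"wy": 0,"wz": 0},
  {"tx": 0,"ty": 0,"tz": 0.144,"wx": 0,"wy": 0,"wz": 0},
])

```text
t: 1.8
tool_pos: [0.3775, 0.2626, 0.0072]
ee_rot: [0.526, 0.85, 0.0, 0.0]
ft_force: [0.0, -0.5, -0.2]
opening: 0.0945
finger_force: 0.0
```

play_rows([
  {"tx": 0,"ty": 0,"tz": 0,"wx": 0,"wy": 0,"wz": 0},
  {"tx": 0,"ty": 0,"tz": 0,"wx": 0,"wy": 0,"wz": 0},
  {"tx": 0,"ty": 0,"tz": 0,"wx": 0,"wy": 0,"wz": 0},
  {"tx": 0,"ty": 0,"tz": 0,"wx": 0,"wy": 0,"wz": 0},
  {"tx": 0,"ty": 0,"tz": 0,"wx": 0,"wy": 0,"wz": 0},
  {"tx": 0,"ty": 0,"tz": 0,"wx": 0,"wy": 0,"wz": 0},
  {"tx": 0,"ty": 0,"tz": 0,"wx": 0,"wy": 0,"wz": 0},
  {"tx": 0,"ty": 0,"tz": 0,"wx": 0,"wy": 0,"wz": 0},
], fingers=0)

```text
t: 2.6
tool_pos: [0.3775, 0.262, 0.0069]
ee_rot: [0.527, 0.85, 0.0, 0.0]
ft_force: [-1.1, -0.6, 6.3]
opening: 0.0698
finger_force: 30.0
```

play_rows([
  {"tx": 0,"ty": 0,"tz": -0.01,"wx": 0,"wy": 0,"wz": 0},
  {"tx": 0,"ty": 0,"tz": -0.03,"wx": 0,"wy": 0,"wz": 0},
  {"tx": 0,"ty": 0,"tz": -0.055,"wx": 0,"wy": 0,"wz": 0},
  {"tx": 0,"ty": 0,"tz": -0.08,"wx": 0,"wy": 0,"wz": 0},
  {"tx": 0,"ty": 0,"tz": -0.105,"wx": 0,"wy": 0,"wz": 0},
  {"tx": 0,"ty": 0,"tz": -0.125,"wx": 0,"wy": 0,"wz": 0},
  {"tx": 0,"ty": 0,"tz": -0.14,"wx": 0,"wy": 0,"wz": 0},
  {"tx": 0,"ty": 0,"tz": -0.144,"wx": 0,"wy": 0,"wz": 0},
])

```text
t: 3.4
tool_pos: [0.3776, 0.2621, 0.1521]
ee_rot: [0.527, 0.85, 0.001, 0.001]
ft_force: [-0.1, -0.7, -3.6]
opening: 0.0697
finger_force: 30.0
```

```bash
python3 go.py 428 -192 150 20.5
```

```text
t 3.4 pos [377.6 262.1 152.1] closing 26.4 open 0.0697 F 30.0 ft [-0.1 -0.7 -3.6]
t [-0.4291 -0.1569  0.0017] w [ 0.0021 -0.0002  0.0986]
```

play_rows([
  {"tx": -0.015,"ty": -0.005,"tz": 0,"wx": 0,"wy": 0,"wz": 0},
  {"tx": -0.045,"ty": -0.016,"tz": 0,"wx": 0,"wy": 0,"wz": 0.01},
  {"tx": -0.08,"ty": -0.029,"tz": 0,"wx": 0,"wy": 0,"wz": 0.02},
  {"tx": -0.115,"ty": -0.042,"tz": 0,"wx": 0,"wy": 0,"wz": 0.03},
  {"tx": -0.15,"ty": -0.055,"tz": 0,"wx": 0,"wy": 0,"wz": 0.04},
  {"tx": -0.185,"ty": -0.068,"tz": 0,"wx": 0,"wy": 0,"wz": 0.05},
  {"tx": -0.22,"ty": -0.08,"tz": 0,"wx": 0,"wy": 0,"wz": 0.06},
  {"tx": -0.255,"ty": -0.093,"tz": 0,"wx": 0,"wy": 0,"wz": 0.07},
])

```text
t: 4.2
tool_pos: [0.407, -0.0093, 0.15]
ee_rot: [0.558, 0.83, -0.0, -0.0]
ft_force: [1.0, 0.2, -2.6]
opening: 0.0698
finger_force: 30.0
```

```bash
python3 go.py 428 -192 150 20.5
```

```text
t 4.2 pos [407.   -9.3 150. ] closing 22.2 open 0.0698 F 30.0 ft [ 1.   0.2 -2.6]
t [-0.1771 -0.0495 -0.    ] w [-0.0007 -0.0004  0.0282]
```

play_rows([
  {"tx": -0.035,"ty": -0.01,"tz": 0,"wx": 0,"wy": 0,"wz": 0.005},
  {"tx": -0.07,"ty": -0.02,"tz": 0,"wx": 0,"wy": 0,"wz": 0.01},
  {"tx": -0.105,"ty": -0.03,"tz": 0,"wx": 0,"wy": 0,"wz": 0.015},
  {"tx": -0.14,"ty": -0.039,"tz": 0,"wx": 0,"wy": 0,"wz": 0.02},
  {"tx": -0.165,"ty": -0.046,"tz": 0,"wx": 0,"wy": 0,"wz": 0.028},
  {"tx": -0.177,"ty": -0.0495,"tz": 0,"wx": 0,"wy": 0,"wz": 0.028},
  {"tx": -0.177,"ty": -0.0495,"tz": 0,"wx": 0,"wy": 0,"wz": 0.028},
  {"tx": -0.177,"ty": -0.0495,"tz": 0,"wx": 0,"wy": 0,"wz": 0.028},
])

```text
t: 5.0
tool_pos: [0.4283, -0.1896, 0.1501]
ee_rot: [0.57, 0.822, 0.0, -0.001]
ft_force: [0.6, 0.4, -3.6]
opening: 0.0697
finger_force: 30.0
```

```bash
python3 go.py 428 -192 40 20.5
```

```text
t 5.0 pos [ 428.3 -189.6  150.1] closing 20.5 open 0.0697 F 30.0 ft [ 0.6  0.4 -3.6]
t [-0.0022 -0.0011  0.1101] w [-0.0005 -0.0008  0.0008]
```

play_rows([
  {"tx": 0,"ty": 0,"tz": 0.02,"wx": 0,"wy": 0,"wz": 0},
  {"tx": 0,"ty": 0,"tz": 0.045,"wx": 0,"wy": 0,"wz": 0},
  {"tx": 0,"ty": 0,"tz": 0.07,"wx": 0,"wy": 0,"wz": 0},
  {"tx": 0,"ty": 0,"tz": 0.09,"wx": 0,"wy": 0,"wz": 0},
  {"tx": 0,"ty": 0,"tz": 0.1,"wx": 0,"wy": 0,"wz": 0},
  {"tx": 0,"ty": 0,"tz": 0.104,"wx": 0,"wy": 0,"wz": 0},
  {"tx": 0,"ty": 0,"tz": 0.104,"wx": 0,"wy": 0,"wz": 0},
  {"tx": 0,"ty": 0,"tz": 0.104,"wx": 0,"wy": 0,"wz": 0},
])

```text
t: 5.8
tool_pos: [0.429, -0.1905, 0.0473]
ee_rot: [0.57, 0.822, 0.0, 0.001]
ft_force: [-0.6, 0.3, -4.1]
opening: 0.0701
finger_force: 30.0
```

```bash
python3 go.py 428 -192 39 20.5;  cat > view.py <<'E'
import sys
from h import *
from bench import snapshot
d=snapshot("top"); e=snapshot("scene"); n=sys.argv[1]
pickle.dump(d,open(f"top{n}.pkl","wb"));pickle.dump(e,open(f"scene{n}.pkl","wb"))
a=cv2.resize(d["image"],(1200,900))[300:570,520:820]; b=cv2.resize(e["image"],(1200,900))[390:660,520:820]
cv2.imwrite(f"pics/v{n}.png",cv2.resize(cv2.hconcat([a,b])[:,:,::-1],(800,360)))
E
python3 view.py 1
```

```text
t 5.8 pos [ 429.  -190.5   47.3] closing 20.6 open 0.0701 F 30.0 ft [-0.6  0.3 -4.1]
t [-0.0011 -0.0015  0.0083] w [0.0009 0.001  0.0009]
```

View pics/v1.png

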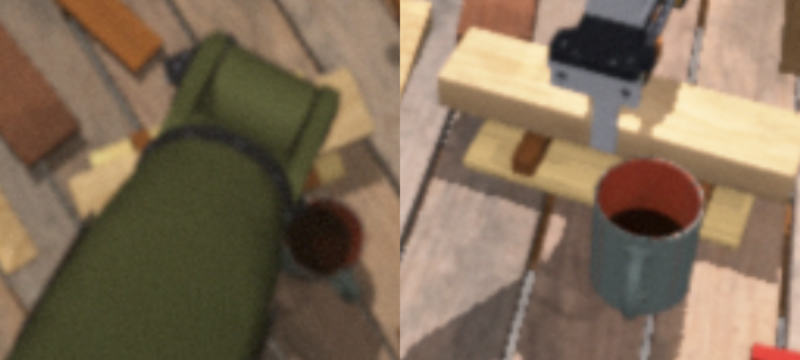

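The long board (right crop, around (600,110)) hovers just above the bearers and is aligned; the mug at (650,240) is clear. Lowering the rest.

play_rows([
  {"tx": -0.0005,"ty": -0.001,"tz": 0.003,"wx": 0,"wy": 0,"wz": 0},
  {"tx": -0.001,"ty": -0.001,"tz": 0.005,"wx": 0,"wy": 0,"wz": 0},
  {"tx": -0.001,"ty": -0.001,"tz": 0.0065,"wx": 0,"wy": 0,"wz": 0},
  {"tx": -0.001,"ty": -0.001,"tz": 0.0075,"wx": 0,"wy": 0,"wz": 0},
  {"tx": -0.001,"ty": -0.001,"tz": 0.008,"wx": 0,"wy": 0,"wz": 0},
  {"tx": -0.001,"ty": -0.001,"tz": 0.008,"wx": 0,"wy": 0,"wz": 0},
  {"tx": -0.001,"ty": -0.001,"tz": 0.008,"wx": 0,"wy": 0,"wz": 0},
  {"tx": -0.001,"ty": -0.001,"tz": 0.008,"wx": 0,"wy": 0,"wz": 0},
])

```text
t: 6.7
tool_pos: [0.4279, -0.1917, 0.0389]
ee_rot: [0.57, 0.822, -0.0, -0.0]
ft_force: [-4.8, 1.9, 6.1]
opening: 0.0698
finger_force: 30.0
```

```bash
python3 go.py 428 -192 39 20.5
```

```text
t 6.7 pos [ 427.9 -191.7   38.9] closing 20.5 open 0.0698 F 30.0 ft [-4.8  1.9  6.1]
t [-0.0003 -0.     -0.0001] w [-0.0001  0.      0.0006]
```

Contact is made at the right height. Opening and lifting clear, then going to the broad spacer for a look.

play_rows([
  {"tx": 0,"ty": 0,"tz": 0,"wx": 0,"wy": 0,"wz": 0},
  {"tx": 0,"ty": 0,"tz": 0,"wx": 0,"wy": 0,"wz": 0},
  {"tx": 0,"ty": 0,"tz": 0,"wx": 0,"wy": 0,"wz": 0},
  {"tx": 0,"ty": 0,"tz": 0,"wx": 0,"wy": 0,"wz": 0},
  {"tx": 0,"ty": 0,"tz": -0.01,"wx": 0,"wy": 0,"wz": 0},
  {"tx": 0,"ty": 0,"tz": -0.04,"wx": 0,"wy": 0,"wz": 0},
  {"tx": 0,"ty": 0,"tz": -0.08,"wx": 0,"wy": 0,"wz": 0},
  {"tx": 0,"ty": 0,"tz": -0.11,"wx": 0,"wy": 0,"wz": 0},
], fingers=1)

```text
t: 7.5
tool_pos: [0.4282, -0.1918, 0.1513]
ee_rot: [0.57, 0.822, 0.0, 0.001]
ft_force: [-0.0, -0.1, -0.7]
opening: 0.094
finger_force: 0.0
```

```bash
python3 go.py 584 -84 130 -45.4
```

```text
t 7.5 pos [ 428.2 -191.8  151.3] closing 20.5 open 0.0940 F 0.0 ft [-0.  -0.1 -0.7]
t [0.0463 0.1837 0.0214] w [1.7000e-03 5.0000e-04 1.0989e+00]
```

play_rows([
  {"tx": 0.005,"ty": 0.02,"tz": 0,"wx": 0,"wy": 0,"wz": 0.12},
  {"tx": 0.012,"ty": 0.05,"tz": 0,"wx": 0,"wy": 0,"wz": 0.25},
  {"tx": 0.02,"ty": 0.08,"tz": 0,"wx": 0,"wy": 0,"wz": 0.38},
  {"tx": 0.027,"ty": 0.11,"tz": 0,"wx": 0,"wy": 0,"wz": 0.51},
  {"tx": 0.035,"ty": 0.14,"tz": 0,"wx": 0,"wy": 0,"wz": 0.64},
  {"tx": 0.042,"ty": 0.168,"tz": 0,"wx": 0,"wy": 0,"wz": 0.77},
  {"tx": 0.046,"ty": 0.184,"tz": 0,"wx": 0,"wy": 0,"wz": 0.9},
  {"tx": 0.046,"ty": 0.184,"tz": 0,"wx": 0,"wy": 0,"wz": 1.0},
])

```text
t: 8.3
tool_pos: [0.5853, -0.0827, 0.1489]
ee_rot: [0.905, 0.425, 0.0, 0.0]
ft_force: [-1.1, -0.9, -0.1]
opening: 0.0945
finger_force: 0.0
```

```bash
python3 view.py 2; python3 go.py 584 -84 5 -45.4; python3 - <<'E'
from h import *
d=pickle.load(open("top2.pkl","rb"))
for t in(12,17,20):
  for s in((400,325),):pass
E
```

```text
t 8.4 pos [584.3 -83.7 148.9] closing -39.5 open 0.0939 F 0.0 ft [ 0.2 -0.6 -1.4]
t [-0.0004 -0.      0.1439] w [-0.      0.      0.0981]
```

View pics/v2.png

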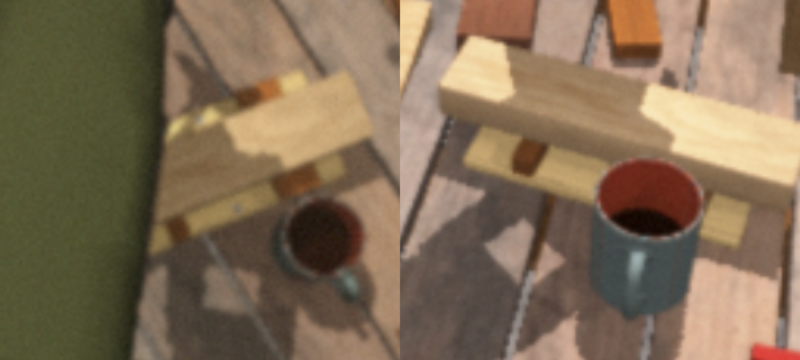

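The long board rests across both bearers, parallel to the base. Grasping the broad spacer now.

play_rows([
  {"tx": 0,"ty": 0,"tz": 0.02,"wx": 0,"wy": 0,"wz": 0.05},
  {"tx": 0,"ty": 0,"tz": 0.05,"wx": 0,"wy": 0,"wz": 0.098},
  {"tx": 0,"ty": 0,"tz": 0.08,"wx": 0,"wy": 0,"wz": 0.098},
  {"tx": 0,"ty": 0,"tz": 0.11,"wx": 0,"wy": 0,"wz": 0.098},
  {"tx": 0,"ty": 0,"tz": 0.135,"wx": 0,"wy": 0,"wz": 0.098},
  {"tx": 0,"ty": 0,"tz": 0.146,"wx": 0,"wy": 0,"wz": 0.098},
  {"tx": 0,"ty": 0,"tz": 0.146,"wx": 0,"wy": 0,"wz": 0.098},
  {"tx": 0,"ty": 0,"tz": 0.146,"wx": 0,"wy": 0,"wz": 0.098},
])

```text
t: 9.2
tool_pos: [0.5846, -0.0843, 0.0035]
ee_rot: [0.925, 0.38, 0.0, 0.0]
ft_force: [0.8, -0.1, 0.1]
opening: 0.0938
finger_force: 0.0
```

play_rows([
  {"tx": 0,"ty": 0,"tz": 0,"wx": 0,"wy": 0,"wz": 0},
  {"tx": 0,"ty": 0,"tz": 0,"wx": 0,"wy": 0,"wz": 0},
  {"tx": 0,"ty": 0,"tz": 0,"wx": 0,"wy": 0,"wz": 0},
  {"tx": 0,"ty": 0,"tz": 0,"wx": 0,"wy": 0,"wz": 0},
  {"tx": 0,"ty": 0,"tz": 0,"wx": 0,"wy": 0,"wz": 0},
  {"tx": 0,"ty": 0,"tz": 0,"wx": 0,"wy": 0,"wz": 0},
  {"tx": 0,"ty": 0,"tz": 0,"wx": 0,"wy": 0,"wz": 0},
  {"tx": 0,"ty": 0,"tz": 0,"wx": 0,"wy": 0,"wz": 0},
], fingers=0)

```text
t: 10.0
tool_pos: [0.5842, -0.0841, 0.0025]
ee_rot: [0.925, 0.38, -0.0, 0.0]
ft_force: [-0.2, 1.1, 1.2]
opening: 0.0449
finger_force: 30.0
```

```bash
python3 go.py 451 -252 150 -69.7
cat > ms.py <<'E'
import sys
from h import *
# long board, and bearer parts in the scene-view/top images after placing
d=pickle.load(open(f"top{sys.argv[1]}.pkl","rb"))
im=cv2.resize(d["image"],None,fx=4,fy=4,interpolation=cv2.INTER_CUBIC); print(np.round(proj(d,[.428,-.192,.067])*K))
E

```

```text
t 10.0 pos [584.2 -84.1   2.5] closing -45.3 open 0.0449 F 30.0 ft [-0.2  1.1  1.2]
t [-0.2127  0.0258 -0.1475] w [0.     0.     0.4059]
```

play_rows([
  {"tx": 0,"ty": 0,"tz": -0.02,"wx": 0,"wy": 0,"wz": 0},
  {"tx": 0,"ty": 0,"tz": -0.06,"wx": 0,"wy": 0,"wz": 0},
  {"tx": -0.01,"ty": 0.001,"tz": -0.1,"wx": 0,"wy": 0,"wz": 0.05},
  {"tx": -0.045,"ty": 0.005,"tz": -0.135,"wx": 0,"wy": 0,"wz": 0.13},
  {"tx": -0.085,"ty": 0.01,"tz": -0.1475,"wx": 0,"wy": 0,"wz": 0.21},
  {"tx": -0.125,"ty": 0.015,"tz": -0.1475,"wx": 0,"wy": 0,"wz": 0.3},
  {"tx": -0.165,"ty": 0.02,"tz": -0.1475,"wx": 0,"wy": 0,"wz": 0.38},
  {"tx": -0.195,"ty": 0.0245,"tz": -0.1475,"wx": 0,"wy": 0,"wz": 0.406},
])

```text
t: 10.8
tool_pos: [0.4612, -0.24, 0.1501]
ee_rot: [0.985, 0.174, 0.0, 0.0]
ft_force: [1.2, -0.1, -1.1]
opening: 0.0447
finger_force: 30.0
```

```bash
python3 go.py 450.5 -252.3 72 -69.7
```

```text
t 10.8 pos [ 461.2 -240.   150.1] closing -69.9 open 0.0447 F 30.0 ft [ 1.2 -0.1 -1.1]
t [-0.0143  0.0079  0.0781] w [ 0.0002 -0.     -0.0038]
```

play_rows([
  {"tx": -0.008,"ty": 0.004,"tz": 0.01,"wx": 0,"wy": 0,"wz": -0.002},
  {"tx": -0.014,"ty": 0.007,"tz": 0.025,"wx": 0,"wy": 0,"wz": -0.004},
  {"tx": -0.0145,"ty": 0.008,"tz": 0.045,"wx": 0,"wy": 0,"wz": -0.004},
  {"tx": -0.0145,"ty": 0.008,"tz": 0.06,"wx": 0,"wy": 0,"wz": -0.004},
  {"tx": -0.0145,"ty": 0.008,"tz": 0.07,"wx": 0,"wy": 0,"wz": -0.004},
  {"tx": -0.0145,"ty": 0.008,"tz": 0.07,"wx": 0,"wy": 0,"wz": -0.004},
  {"tx": -0.0145,"ty": 0.008,"tz": 0.07,"wx": 0,"wy": 0,"wz": -0.004},
  {"tx": -0.0145,"ty": 0.008,"tz": 0.07,"wx": 0,"wy": 0,"wz": -0.004},
])

```text
t: 11.6
tool_pos: [0.4523, -0.2512, 0.0807]
ee_rot: [0.984, 0.178, 0.0, 0.0]
ft_force: [0.3, 0.7, -0.8]
opening: 0.045
finger_force: 30.0
```

```bash
python3 go.py 450.5 -252.3 69.5 -69.7; python3 view.py 3
```

```text
t 11.6 pos [ 452.3 -251.2   80.7] closing -69.4 open 0.0450 F 30.0 ft [ 0.3  0.7 -0.8]
t [-0.0021  0.0004  0.0112] w [ 0.0009 -0.0007  0.0043]
```

View pics/v3.png

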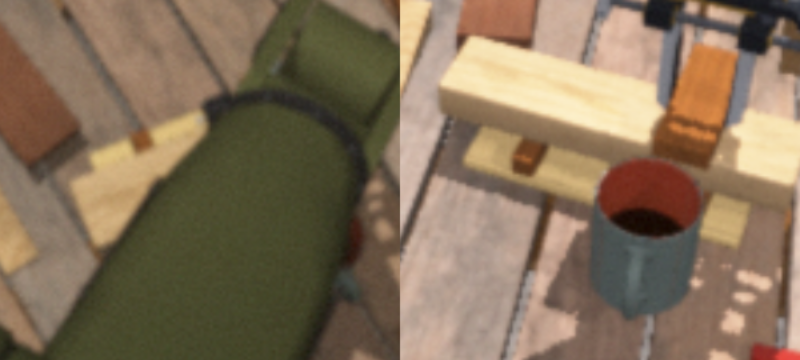

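The spacer (right crop, ~(700,100)) is held crosswise above the long board, over the broad bearer, and clear of the mug. Lowering.

play_rows([
  {"tx": -0.001,"ty": 0,"tz": 0.004,"wx": 0,"wy": 0,"wz": 0.004},
  {"tx": -0.002,"ty": 0,"tz": 0.007,"wx": 0,"wy": 0,"wz": 0.004},
  {"tx": -0.002,"ty": 0,"tz": 0.009,"wx": 0,"wy": 0,"wz": 0.004},
  {"tx": -0.002,"ty": 0,"tz": 0.0105,"wx": 0,"wy": 0,"wz": 0.004},
  {"tx": -0.002,"ty": 0,"tz": 0.011,"wx": 0,"wy": 0,"wz": 0.004},
  {"tx": -0.002,"ty": 0,"tz": 0.011,"wx": 0,"wy": 0,"wz": 0.004},
  {"tx": -0.002,"ty": 0,"tz": 0.011,"wx": 0,"wy": 0,"wz": 0.004},
  {"tx": -0.002,"ty": 0,"tz": 0.011,"wx": 0,"wy": 0,"wz": 0.004},
])

```text
t: 12.5
tool_pos: [0.4499, -0.2518, 0.0694]
ee_rot: [0.984, 0.176, -0.0, -0.0]
ft_force: [-4.0, 1.8, 7.7]
opening: 0.0445
finger_force: 30.0
```

```bash
python3 go.py 450.5 -252.3 69.5 -69.7
```

```text
t 12.5 pos [ 449.9 -251.8   69.4] closing -69.7 open 0.0445 F 30.0 ft [-4.   1.8  7.7]
t [ 0.0004  0.0007 -0.0001] w [-0.      0.0001 -0.    ]
```

play_rows([
  {"tx": 0,"ty": 0,"tz": 0,"wx": 0,"wy": 0,"wz": 0},
  {"tx": 0,"ty": 0,"tz": 0,"wx": 0,"wy": 0,"wz": 0},
  {"tx": 0,"ty": 0,"tz": 0,"wx": 0,"wy": 0,"wz": 0},
  {"tx": 0,"ty": 0,"tz": 0,"wx": 0,"wy": 0,"wz": 0},
  {"tx": 0,"ty": 0,"tz": -0.01,"wx": 0,"wy": 0,"wz": 0},
  {"tx": 0,"ty": 0,"tz": -0.03,"wx": 0,"wy": 0,"wz": 0},
  {"tx": 0,"ty": 0,"tz": -0.06,"wx": 0,"wy": 0,"wz": 0},
  {"tx": 0,"ty": 0,"tz": -0.08,"wx": 0,"wy": 0,"wz": 0},
], fingers=0.9)

```text
t: 13.3
tool_pos: [0.4503, -0.252, 0.1515]
ee_rot: [0.984, 0.176, 0.001, 0.001]
ft_force: [0.0, 1.2, -0.4]
opening: 0.0848
finger_force: 0.0
```

```bash
python3 go.py 558 -407.5 100 -73.3
```

```text
t 13.3 pos [ 450.3 -252.   151.5] closing -69.7 open 0.0848 F 0.0 ft [ 0.   1.2 -0.4]
t [0.047  0.1831 0.0518] w [ 0.0014 -0.0011  0.06  ]
```

play_rows([
  {"tx": 0.008,"ty": 0.03,"tz": 0,"wx": 0,"wy": 0,"wz": 0.01},
  {"tx": 0.017,"ty": 0.065,"tz": 0,"wx": 0,"wy": 0,"wz": 0.02},
  {"tx": 0.026,"ty": 0.1,"tz": 0.005,"wx": 0,"wy": 0,"wz": 0.04},
  {"tx": 0.035,"ty": 0.135,"tz": 0.015,"wx": 0,"wy": 0,"wz": 0.06},
  {"tx": 0.044,"ty": 0.17,"tz": 0.035,"wx": 0,"wy": 0,"wz": 0.06},
  {"tx": 0.047,"ty": 0.183,"tz": 0.05,"wx": 0,"wy": 0,"wz": 0.06},
  {"tx": 0.047,"ty": 0.183,"tz": 0.052,"wx": 0,"wy": 0,"wz": 0.06},
  {"tx": 0.047,"ty": 0.183,"tz": 0.052,"wx": 0,"wy": 0,"wz": 0.06},
])

```text
t: 14.1
tool_pos: [0.5572, -0.4067, 0.0972]
ee_rot: [0.989, 0.145, -0.0, -0.0]
ft_force: [0.9, -0.2, -0.7]
opening: 0.0844
finger_force: 0.0
```

```bash
python3 go.py 558 -407.5 2.5 -73.3; python3 view.py 4; python3 - <<'E'
from h import *
d=pickle.load(open("top4.pkl","rb"));e=pickle.load(open("scene4.pkl","rb"))
a=cv2.resize(d["image"],(1200,900))[300:570,540:940]; b=cv2.resize(e["image"],(1200,900))[360:630,620:1020]
cv2.imwrite("pics/v4.png",cv2.hconcat([a,b])[:,:,::-1])
E
```

```text
t 14.1 pos [ 557.2 -406.7   97.2] closing -73.3 open 0.0844 F 0.0 ft [ 0.9 -0.2 -0.7]
t [0.0005 0.0011 0.0947] w [-0.0006  0.0004 -0.    ]
```

View pics/v4.png

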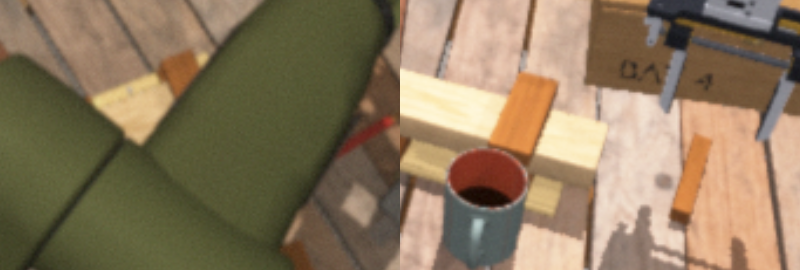

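The broad spacer lies crosswise on the board (right crop ~(525,115)), and the narrow stick at (690,178) is between the fingers. Grasping.

play_rows([
  {"tx": 0,"ty": 0.001,"tz": 0.02,"wx": 0,"wy": 0,"wz": 0},
  {"tx": 0,"ty": 0.001,"tz": 0.045,"wx": 0,"wy": 0,"wz": 0},
  {"tx": 0,"ty": 0.001,"tz": 0.07,"wx": 0,"wy": 0,"wz": 0},
  {"tx": 0,"ty": 0.001,"tz": 0.085,"wx": 0,"wy": 0,"wz": 0},
  {"tx": 0,"ty": 0.001,"tz": 0.094,"wx": 0,"wy": 0,"wz": 0},
  {"tx": 0,"ty": 0.001,"tz": 0.0945,"wx": 0,"wy": 0,"wz": 0},
  {"tx": 0,"ty": 0.001,"tz": 0.0945,"wx": 0,"wy": 0,"wz": 0},
  {"tx": 0,"ty": 0.001,"tz": 0.0945,"wx": 0,"wy": 0,"wz": 0},
])

```text
t: 15.0
tool_pos: [0.5583, -0.4085, 0.0038]
ee_rot: [0.989, 0.145, 0.001, 0.001]
ft_force: [-0.2, -0.9, 0.6]
opening: 0.0844
finger_force: 0.0
```

play_rows([
  {"tx": 0,"ty": 0,"tz": 0,"wx": 0,"wy": 0,"wz": 0},
  {"tx": 0,"ty": 0,"tz": 0,"wx": 0,"wy": 0,"wz": 0},
  {"tx": 0,"ty": 0,"tz": 0,"wx": 0,"wy": 0,"wz": 0},
  {"tx": 0,"ty": 0,"tz": 0,"wx": 0,"wy": 0,"wz": 0},
  {"tx": 0,"ty": 0,"tz": 0,"wx": 0,"wy": 0,"wz": 0},
  {"tx": 0,"ty": 0,"tz": 0,"wx": 0,"wy": 0,"wz": 0},
  {"tx": 0,"ty": 0,"tz": 0,"wx": 0,"wy": 0,"wz": 0},
  {"tx": 0,"ty": 0,"tz": 0,"wx": 0,"wy": 0,"wz": 0},
], fingers=0)

```text
t: 15.8
tool_pos: [0.5578, -0.4081, 0.0024]
ee_rot: [0.989, 0.145, -0.0, -0.0]
ft_force: [0.7, 0.8, -1.2]
opening: 0.0246
finger_force: 0.3
```

```bash
python3 go.py 405 -131 160 -69.7
```

```text
t 15.8 pos [ 557.8 -408.1    2.4] closing -73.3 open 0.0246 F 0.3 ft [ 0.7  0.8 -1.2]
t [-0.0668 -0.3093 -0.1576] w [-0.    0.   -0.06]
```

play_rows([
  {"tx": 0,"ty": 0,"tz": 0,"wx": 0,"wy": 0,"wz": 0},
  {"tx": 0,"ty": 0,"tz": 0,"wx": 0,"wy": 0,"wz": 0},
  {"tx": 0,"ty": 0,"tz": 0,"wx": 0,"wy": 0,"wz": 0},
  {"tx": 0,"ty": 0,"tz": -0.01,"wx": 0,"wy": 0,"wz": 0},
  {"tx": 0,"ty": 0,"tz": -0.04,"wx": 0,"wy": 0,"wz": 0},
  {"tx": 0,"ty": 0,"tz": -0.08,"wx": 0,"wy": 0,"wz": 0},
  {"tx": 0,"ty": 0,"tz": -0.12,"wx": 0,"wy": 0,"wz": 0},
  {"tx": 0,"ty": 0,"tz": -0.1575,"wx": 0,"wy": 0,"wz": 0},
])

```text
t: 16.6
tool_pos: [0.5578, -0.4081, 0.1629]
ee_rot: [0.989, 0.145, 0.0, 0.0]
ft_force: [-0.0, -0.9, -0.7]
opening: 0.0199
finger_force: 30.0
```

```bash
python3 go.py 405 -131 160 -69.7
```

```text
t 16.6 pos [ 557.8 -408.1  162.9] closing -73.3 open 0.0199 F 30.0 ft [-0.  -0.9 -0.7]
t [-0.0667 -0.3093  0.0025] w [ 0.0011 -0.0007 -0.0601]
```

play_rows([
  {"tx": -0.008,"ty": -0.035,"tz": 0,"wx": 0,"wy": 0,"wz": -0.01},
  {"tx": -0.017,"ty": -0.08,"tz": 0,"wx": 0,"wy": 0,"wz": -0.02},
  {"tx": -0.027,"ty": -0.125,"tz": 0,"wx": 0,"wy": 0,"wz": -0.03},
  {"tx": -0.037,"ty": -0.17,"tz": 0,"wx": 0,"wy": 0,"wz": -0.04},
  {"tx": -0.047,"ty": -0.215,"tz": 0,"wx": 0,"wy": 0,"wz": -0.05},
  {"tx": -0.056,"ty": -0.26,"tz": 0,"wx": 0,"wy": 0,"wz": -0.06},
  {"tx": -0.064,"ty": -0.295,"tz": 0,"wx": 0,"wy": 0,"wz": -0.06},
  {"tx": -0.067,"ty": -0.309,"tz": 0,"wx": 0,"wy": 0,"wz": -0.06},
])

```text
t: 17.4
tool_pos: [0.4038, -0.1295, 0.1608]
ee_rot: [0.984, 0.177, 0.001, 0.0]
ft_force: [-0.7, -0.0, -0.3]
opening: 0.0197
finger_force: 30.0
```

```bash
python3 go.py 405 -131 75 -69.7
```

```text
t 17.4 pos [ 403.8 -129.5  160.8] closing -69.6 open 0.0197 F 30.0 ft [-0.7 -0.  -0.3]
t [0.0005 0.0018 0.0858] w [ 0.0007 -0.0009  0.0013]
```

play_rows([
  {"tx": 0,"ty": 0.0,"tz": 0.02,"wx": 0,"wy": 0,"wz": 0},
  {"tx": 0,"ty": 0.0,"tz": 0.045,"wx": 0,"wy": 0,"wz": 0},
  {"tx": 0,"ty": 0.0,"tz": 0.065,"wx": 0,"wy": 0,"wz": 0},
  {"tx": 0,"ty": 0.0,"tz": 0.08,"wx": 0,"wy": 0,"wz": 0},
  {"tx": 0,"ty": 0.0,"tz": 0.085,"wx": 0,"wy": 0,"wz": 0},
  {"tx": 0,"ty": 0.0,"tz": 0.085,"wx": 0,"wy": 0,"wz": 0},
  {"tx": 0,"ty": 0.0,"tz": 0.085,"wx": 0,"wy": 0,"wz": 0},
  {"tx": 0,"ty": 0.0,"tz": 0.085,"wx": 0,"wy": 0,"wz": 0},
])

```text
t: 18.2
tool_pos: [0.4054, -0.1316, 0.0758]
ee_rot: [0.984, 0.176, 0.001, 0.0]
ft_force: [0.1, -0.9, -0.8]
opening: 0.0198
finger_force: 30.0
```

```bash
python3 go.py 405 -131 69.3 -69.7
```

```text
t 18.2 pos [ 405.4 -131.6   75.8] closing -69.7 open 0.0198 F 30.0 ft [ 0.1 -0.9 -0.8]
t [-0.0001 -0.0007  0.0065] w [ 0.001  -0.001  -0.0001]
```

play_rows([
  {"tx": 0,"ty": 0,"tz": 0.003,"wx": 0,"wy": 0,"wz": 0},
  {"tx": 0,"ty": 0,"tz": 0.005,"wx": 0,"wy": 0,"wz": 0},
  {"tx": 0,"ty": 0,"tz": 0.006,"wx": 0,"wy": 0,"wz": 0},
  {"tx": 0,"ty": 0,"tz": 0.0068,"wx": 0,"wy": 0,"wz": 0},
  {"tx": 0,"ty": 0,"tz": 0.007,"wx": 0,"wy": 0,"wz": 0},
  {"tx": 0,"ty": 0,"tz": 0.007,"wx": 0,"wy": 0,"wz": 0},
  {"tx": 0,"ty": 0,"tz": 0.007,"wx": 0,"wy": 0,"wz": 0},
  {"tx": 0,"ty": 0,"tz": 0.007,"wx": 0,"wy": 0,"wz": 0},
])

```text
t: 19.0
tool_pos: [0.4049, -0.1314, 0.0693]
ee_rot: [0.984, 0.176, 0.0, 0.0]
ft_force: [-9.7, 3.5, 27.1]
opening: 0.0198
finger_force: 30.0
```

```bash
python3 go.py 405 -131 69.3 -69.7
```

```text
t 19.0 pos [ 404.9 -131.4   69.3] closing -69.7 open 0.0198 F 30.0 ft [-9.7  3.5 27.1]
t [ 0.0002 -0.0003 -0.    ] w [ 0.0001 -0.0002  0.    ]
```

play_rows([
  {"tx": 0,"ty": 0,"tz": 0,"wx": 0,"wy": 0,"wz": 0},
  {"tx": 0,"ty": 0,"tz": 0,"wx": 0,"wy": 0,"wz": 0},
  {"tx": 0,"ty": 0,"tz": 0,"wx": 0,"wy": 0,"wz": 0},
  {"tx": 0,"ty": 0,"tz": 0,"wx": 0,"wy": 0,"wz": 0},
  {"tx": 0,"ty": 0,"tz": -0.01,"wx": 0,"wy": 0,"wz": 0},
  {"tx": 0,"ty": 0,"tz": -0.03,"wx": 0,"wy": 0,"wz": 0},
  {"tx": 0,"ty": 0,"tz": -0.06,"wx": 0,"wy": 0,"wz": 0},
  {"tx": 0,"ty": 0,"tz": -0.08,"wx": 0,"wy": 0,"wz": 0},
], fingers=1)

```text
t: 19.8
tool_pos: [0.4052, -0.1315, 0.1503]
ee_rot: [0.984, 0.176, 0.001, 0.0]
ft_force: [0.5, 0.1, 0.7]
opening: 0.0802
finger_force: 0.0
```

```bash
python3 go.py 522 28.3 100 -53.3
```

```text
t 19.8 pos [ 405.2 -131.5  150.3] closing -69.7 open 0.0802 F 0.0 ft [0.5 0.1 0.7]
t [ 0.1649 -0.1094  0.0504] w [ 0.0012 -0.001  -0.2733]
```

play_rows([
  {"tx": 0.025,"ty": -0.017,"tz": 0,"wx": 0,"wy": 0,"wz": -0.05},
  {"tx": 0.06,"ty": -0.04,"tz": 0,"wx": 0,"wy": 0,"wz": -0.12},
  {"tx": 0.095,"ty": -0.063,"tz": 0,"wx": 0,"wy": 0,"wz": -0.19},
  {"tx": 0.13,"ty": -0.086,"tz": 0.005,"wx": 0,"wy": 0,"wz": -0.26},
  {"tx": 0.155,"ty": -0.103,"tz": 0.02,"wx": 0,"wy": 0,"wz": -0.273},
  {"tx": 0.165,"ty": -0.1095,"tz": 0.04,"wx": 0,"wy": 0,"wz": -0.273},
  {"tx": 0.165,"ty": -0.1095,"tz": 0.05,"wx": 0,"wy": 0,"wz": -0.273},
  {"tx": 0.165,"ty": -0.1095,"tz": 0.05,"wx": 0,"wy": 0,"wz": -0.273},
])

```text
t: 20.6
tool_pos: [0.5207, 0.0283, 0.0971]
ee_rot: [0.949, 0.315, -0.001, -0.0]
ft_force: [-0.0, -0.2, 0.2]
opening: 0.0939
finger_force: 0.0
```

```bash
python3 go.py 522 28.3 5 -53.3; python3 view.py 5
```

```text
t 20.6 pos [520.7  28.3  97.1] closing -53.3 open 0.0939 F 0.0 ft [-0.  -0.2  0.2]
t [0.0012 0.0009 0.0921] w [-0.0013  0.0019 -0.0003]
```

View pics/v5.png

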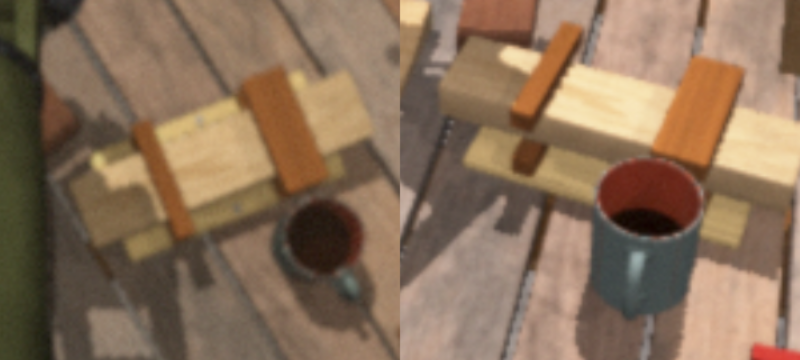

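Both spacers lie crosswise on the board: narrow at left crop (163,180), broad at (285,130). I'll check their positions numerically.

```bash
python3 - <<'E'
from h import *
d=pickle.load(open("top5.pkl","rb"))
n=lambda cx,cy: np.array([520+cx*.75,300+cy*.75])/2.34375
for k,u in(("narrow",(163,180)),("broad",(285,130))):
    for t in(14,18): print(k,rect(d,seg(d,n(*u)*K,t,50),.087))
q=np.array([n(348,72),n(375,133),n(95,245),n(68,180)]); X=cast(d,q,.067)[:,:2]*1000
print(np.round(X),X.mean(0).round(1),"len",np.linalg.norm(X[0]-X[3]).round(),np.linalg.norm(X[1]-X[2]).round(),"ang",np.degrees(np.arctan2(*((X[2]+X[3]-X[0]-X[1])[::-1]))).round(1))
E
```

```text
narrow [ 403.4 -131.9   23.5  120.3   21.2]
narrow [ 404.4 -133.6   27.5  122.5   19.3]
broad [ 448.5 -251.1   49.3  121.5   21.7]
broad [ 447.3 -249.5   56.4  125.2   22.7]
[[ 507. -322.]
 [ 445. -346.]
 [ 341.  -66.]
 [ 406.  -41.]] [ 424.8 -193.7] len 298.0 298.0 ang 110.1
```

play_rows([
  {"tx": 0.001,"ty": 0,"tz": 0.02,"wx": 0,"wy": 0,"wz": 0},
  {"tx": 0.001,"ty": 0,"tz": 0.045,"wx": 0,"wy": 0,"wz": 0},
  {"tx": 0.001,"ty": 0,"tz": 0.07,"wx": 0,"wy": 0,"wz": 0},
  {"tx": 0.001,"ty": 0,"tz": 0.085,"wx": 0,"wy": 0,"wz": 0},
  {"tx": 0.001,"ty": 0,"tz": 0.092,"wx": 0,"wy": 0,"wz": 0},
  {"tx": 0.001,"ty": 0,"tz": 0.092,"wx": 0,"wy": 0,"wz": 0},
  {"tx": 0.001,"ty": 0,"tz": 0.092,"wx": 0,"wy": 0,"wz": 0},
  {"tx": 0.001,"ty": 0,"tz": 0.092,"wx": 0,"wy": 0,"wz": 0},
])

```text
t: 21.5
tool_pos: [0.523, 0.029, 0.0071]
ee_rot: [0.949, 0.315, 0.001, 0.0]
ft_force: [-0.5, 0.0, 0.4]
opening: 0.0937
finger_force: 0.0
```

play_rows([
  {"tx": 0,"ty": 0,"tz": 0,"wx": 0,"wy": 0,"wz": 0},
  {"tx": 0,"ty": 0,"tz": 0,"wx": 0,"wy": 0,"wz": 0},
  {"tx": 0,"ty": 0,"tz": 0,"wx": 0,"wy": 0,"wz": 0},
  {"tx": 0,"ty": 0,"tz": 0,"wx": 0,"wy": 0,"wz": 0},
  {"tx": 0,"ty": 0,"tz": 0,"wx": 0,"wy": 0,"wz": 0},
  {"tx": 0,"ty": 0,"tz": 0,"wx": 0,"wy": 0,"wz": 0},
  {"tx": 0,"ty": 0,"tz": 0,"wx": 0,"wy": 0,"wz": 0},
  {"tx": 0,"ty": 0,"tz": 0,"wx": 0,"wy": 0,"wz": 0},
], fingers=0)

```text
t: 22.3
tool_pos: [0.5225, 0.0292, 0.0061]
ee_rot: [0.949, 0.315, 0.0, 0.0]
ft_force: [-1.3, -0.5, 4.2]
opening: 0.0695
finger_force: 30.0
```

```bash
python3 go.py 428 -192 200 20.5
```

```text
t 22.3 pos [522.5  29.2   6.1] closing -53.3 open 0.0695 F 30.0 ft [-1.3 -0.5  4.2]
t [-0.2079  0.121  -0.194 ] w [ 1.0000e-04 -0.0000e+00 -1.2304e+00]
```

play_rows([
  {"tx": 0,"ty": 0,"tz": -0.02,"wx": 0,"wy": 0,"wz": 0},
  {"tx": 0,"ty": 0,"tz": -0.05,"wx": 0,"wy": 0,"wz": 0},
  {"tx": 0,"ty": 0,"tz": -0.09,"wx": 0,"wy": 0,"wz": 0},
  {"tx": 0,"ty": 0,"tz": -0.13,"wx": 0,"wy": 0,"wz": -0.05},
  {"tx": -0.01,"ty": 0.006,"tz": -0.165,"wx": 0,"wy": 0,"wz": -0.15},
  {"tx": -0.04,"ty": 0.023,"tz": -0.19,"wx": 0,"wy": 0,"wz": -0.26},
  {"tx": -0.075,"ty": 0.043,"tz": -0.194,"wx": 0,"wy": 0,"wz": -0.38},
  {"tx": -0.11,"ty": 0.064,"tz": -0.194,"wx": 0,"wy": 0,"wz": -0.5},
])

```text
t: 23.1
tool_pos: [0.4719, -0.0889, 0.2007]
ee_rot: [0.834, 0.552, 0.0, 0.001]
ft_force: [0.6, 0.4, -2.5]
opening: 0.0696
finger_force: 30.0
```

```bash
python3 go.py 428 -192 180 20.5
```

```text
t 23.1 pos [471.9 -88.9 200.7] closing -23.0 open 0.0696 F 30.0 ft [ 0.6  0.4 -2.5]
t [-0.1121 -0.0002  0.0207] w [ 1.400e-03  3.000e-04 -7.246e-01]
```

play_rows([
  {"tx": -0.025,"ty": 0,"tz": 0,"wx": 0,"wy": 0,"wz": -0.12},
  {"tx": -0.05,"ty": 0,"tz": 0,"wx": 0,"wy": 0,"wz": -0.24},
  {"tx": -0.075,"ty": 0,"tz": 0.005,"wx": 0,"wy": 0,"wz": -0.36},
  {"tx": -0.095,"ty": 0,"tz": 0.01,"wx": 0,"wy": 0,"wz": -0.48},
  {"tx": -0.108,"ty": 0,"tz": 0.015,"wx": 0,"wy": 0,"wz": -0.6},
  {"tx": -0.112,"ty": 0,"tz": 0.02,"wx": 0,"wy": 0,"wz": -0.7},
  {"tx": -0.112,"ty": 0,"tz": 0.02,"wx": 0,"wy": 0,"wz": -0.724},
  {"tx": -0.112,"ty": 0,"tz": 0.02,"wx": 0,"wy": 0,"wz": -0.724},
])

```text
t: 23.9
tool_pos: [0.4281, -0.1905, 0.1798]
ee_rot: [0.573, 0.819, 0.0, -0.0]
ft_force: [-0.4, 0.0, -1.3]
opening: 0.0695
finger_force: 30.0
```

```bash
python3 go.py 428 -192 100 20.4
```

```text
t 23.9 pos [ 428.1 -190.5  179.8] closing 20.0 open 0.0695 F 30.0 ft [-0.4  0.  -1.3]
t [-0.0014 -0.0006  0.0798] w [-0.0002 -0.0004 -0.0064]
```

play_rows([
  {"tx": 0,"ty": 0,"tz": 0.02,"wx": 0,"wy": 0,"wz": -0.006},
  {"tx": 0,"ty": 0,"tz": 0.045,"wx": 0,"wy": 0,"wz": -0.006},
  {"tx": -0.0005,"ty": 0,"tz": 0.065,"wx": 0,"wy": 0,"wz": -0.006},
  {"tx": -0.0005,"ty": 0,"tz": 0.075,"wx": 0,"wy": 0,"wz": -0.006},
  {"tx": -0.0005,"ty": 0,"tz": 0.08,"wx": 0,"wy": 0,"wz": -0.006},
  {"tx": -0.0005,"ty": 0,"tz": 0.08,"wx": 0,"wy": 0,"wz": -0.006},
  {"tx": -0.0005,"ty": 0,"tz": 0.08,"wx": 0,"wy": 0,"wz": -0.006},
  {"tx": -0.0005,"ty": 0,"tz": 0.08,"wx": 0,"wy": 0,"wz": -0.006},
])

```text
t: 24.7
tool_pos: [0.4287, -0.1914, 0.1008]
ee_rot: [0.57, 0.821, 0.0, 0.001]
ft_force: [0.6, 0.1, -1.2]
opening: 0.0696
finger_force: 30.0
```

```bash
python3 go.py 428 -192 93 20.4; python3 view.py 6
```

```text
t 24.7 pos [ 428.7 -191.4  100.8] closing 20.5 open 0.0696 F 30.0 ft [ 0.6  0.1 -1.2]
t [-0.0004 -0.0009  0.0078] w [0.0009 0.001  0.0011]
```

View pics/v6.png

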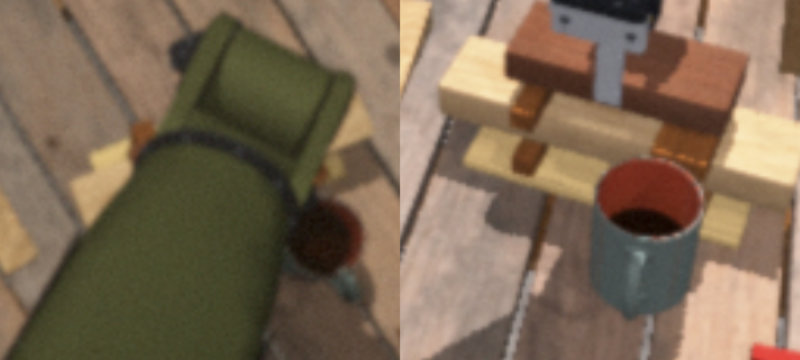

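The short board (right crop ~(625,75)) is just above both spacers, aligned with the long board. Lowering.

play_rows([
  {"tx": 0,"ty": -0.0005,"tz": 0.003,"wx": 0,"wy": 0,"wz": 0},
  {"tx": 0,"ty": -0.0005,"tz": 0.005,"wx": 0,"wy": 0,"wz": 0},
  {"tx": 0,"ty": -0.0005,"tz": 0.0065,"wx": 0,"wy": 0,"wz": 0},
  {"tx": 0,"ty": -0.0005,"tz": 0.007,"wx": 0,"wy": 0,"wz": 0},
  {"tx": 0,"ty": -0.0005,"tz": 0.0075,"wx": 0,"wy": 0,"wz": 0},
  {"tx": 0,"ty": -0.0005,"tz": 0.0075,"wx": 0,"wy": 0,"wz": 0},
  {"tx": 0,"ty": -0.0005,"tz": 0.0075,"wx": 0,"wy": 0,"wz": 0},
  {"tx": 0,"ty": -0.0005,"tz": 0.0075,"wx": 0,"wy": 0,"wz": 0},
])

```text
t: 25.6
tool_pos: [0.4278, -0.1914, 0.0931]
ee_rot: [0.57, 0.822, -0.0, 0.0]
ft_force: [-4.3, 1.5, 9.0]
opening: 0.07
finger_force: 30.0
```

```bash
python3 go.py 428 -192 93 20.4
```

```text
t 25.6 pos [ 427.8 -191.4   93.1] closing 20.5 open 0.0700 F 30.0 ft [-4.3  1.5  9. ]
t [-0.0006 -0.      0.0001] w [0.     0.0002 0.0013]
```

In contact. Releasing, lifting, and moving aside for a final look.

play_rows([
  {"tx": 0,"ty": 0,"tz": 0,"wx": 0,"wy": 0,"wz": 0},
  {"tx": 0,"ty": 0,"tz": 0,"wx": 0,"wy": 0,"wz": 0},
  {"tx": 0,"ty": 0,"tz": 0,"wx": 0,"wy": 0,"wz": 0},
  {"tx": 0,"ty": 0,"tz": 0,"wx": 0,"wy": 0,"wz": 0},
  {"tx": 0,"ty": 0,"tz": -0.01,"wx": 0,"wy": 0,"wz": 0},
  {"tx": 0,"ty": 0,"tz": -0.04,"wx": 0,"wy": 0,"wz": 0},
  {"tx": 0,"ty": 0,"tz": -0.08,"wx": 0,"wy": 0,"wz": 0},
  {"tx": 0,"ty": 0,"tz": -0.12,"wx": 0,"wy": 0,"wz": 0},
], fingers=1)

```text
t: 26.4
tool_pos: [0.4275, -0.1912, 0.2146]
ee_rot: [0.57, 0.822, -0.0, -0.0]
ft_force: [0.2, 1.3, -0.3]
opening: 0.0941
finger_force: 0.0
```

play_rows([
  {"tx": 0.03,"ty": 0,"tz": -0.01,"wx": 0,"wy": 0,"wz": 0},
  {"tx": 0.07,"ty": 0,"tz": -0.01,"wx": 0,"wy": 0,"wz": 0},
  {"tx": 0.11,"ty": 0,"tz": -0.01,"wx": 0,"wy": 0,"wz": 0},
  {"tx": 0.15,"ty": 0,"tz": -0.01,"wx": 0,"wy": 0,"wz": 0},
  {"tx": 0.2,"ty": 0,"tz": -0.01,"wx": 0,"wy": 0,"wz": 0},
  {"tx": 0.25,"ty": 0,"tz": -0.01,"wx": 0,"wy": 0,"wz": 0},
  {"tx": 0.3,"ty": 0,"tz": -0.01,"wx": 0,"wy": 0,"wz": 0},
  {"tx": 0.33,"ty": 0,"tz": -0.01,"wx": 0,"wy": 0,"wz": 0},
])

```text
t: 27.2
tool_pos: [0.311, 0.1199, 0.2234]
ee_rot: [0.57, 0.822, 0.001, 0.0]
ft_force: [1.1, -0.8, 0.1]
opening: 0.0941
finger_force: 0.0
```

```bash
python3 go.py; python3 view.py 7
```

```text
t 27.2 pos [311.  119.9 223.4] closing 20.6 open 0.0941 F 0.0 ft [ 1.1 -0.8  0.1]
```

View pics/v7.png

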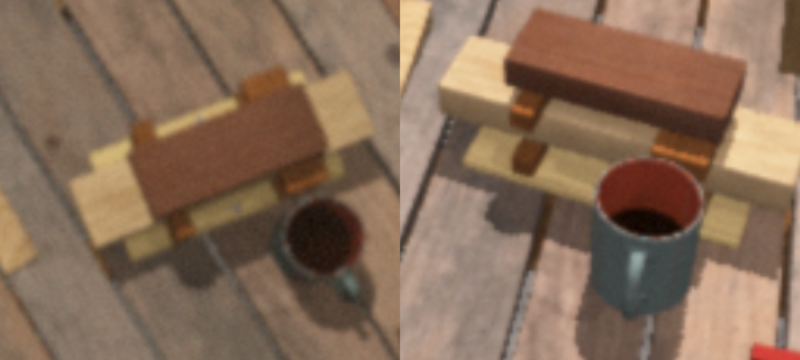

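The stack is complete and parallel (short board at left crop (228,150)), and the mug hasn't moved. One numeric check of the centring, then hand in.

```bash
python3 - <<'E'
from h import *
d=pickle.load(open("top7.pkl","rb"))
n=lambda cx,cy: np.array([520+cx*.75,300+cy*.75])/2.34375
for t in(12,16,20): print("short",rect(d,seg(d,n(228,150)*K,t,60),.117))
def corners(q,z):
    X=cast(d,np.array([n(*u) for u in q]),z)[:,:2]*1000; print(X.mean(0).round(1))
corners([(348,70),(374,133),(102,245),(70,182)],.067)
im=cv2.resize(d["image"],None,fx=4,fy=4,interpolation=cv2.INTER_CUBIC); lab=cv2.cvtColor(im,cv2.COLOR_RGB2LAB).astype(int)
E
```

```text
short [ 435.1 -189.    93.2  180.5  109.2]
short [ 445.6 -175.2  161.3  193.4  122.6]
short [ 420.6 -185.   205.5  211.    41.6]
[ 424.7 -195.6]
```

```bash
python3 - <<'E'
from h import *
d=pickle.load(open("top7.pkl","rb"))
n=lambda cx,cy: np.array([520+cx*.75,300+cy*.75])/2.34375
for t in(6,8,10): print("short",rect(d,seg(d,n(228,150)*K,t,60),.117))
X=cast(d,np.array([n(*u) for u in [(132,153),(308,90),(326,150),(153,213)]]),.117)[:,:2]*1000; print(X.mean(0).round(1),np.linalg.norm(X[0]-X[1]).round(),np.linalg.norm(X[1]-X[2]).round())
E
```

```text
short [ 427.5 -191.3   70.4  178.5  110.4]
short [ 428.2 -190.9   73.5  179.2  110.5]
short [ 434.4 -189.4   89.7  180.   109. ]
[ 422.2 -195.6] 178.0 60.0
```

```bash
python3 -c "
from bench import job_done; print(job_done())"
```

```text
the job is handed in; nothing more can be done
None
```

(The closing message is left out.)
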